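# Slide the comb out over the bench edge

## Robot

A 6-joint arm with a two-finger parallel gripper is mounted at the origin on the work surface. World frame = base frame: x ahead of the robot, y to its left, z up, the work surface at z = 0. Lengths are in m, angles in rad, forces in N, time in s.
With the tool pointing down it reaches from about 0.4 to 0.825 m from the base axis. Payload 7 kg.
Tool frame: the origin (TCP) lies on the mounting face of the last link; the fingertips stand 178 mm ahead of it and the grasp point (between the pads) lies 159 mm ahead of it; z points along the fingers, y is the direction in which the jaws open and shut (so a half turn about z gives the same grasp; the last joint's range is limited). The gripper opens to 88 mm and grips with 3 to 60 N. Pads are 19 mm wide; open, the fingers measure 130 mm over their backs; the gripper's body (78 mm by 193 mm) begins 47 mm behind the grasp point.
Start: joints at [-0.972, 0.359, 0.012, 0, -1.224, -0.288], TCP at [0.206, -0.643, 0.405] pointing down, gripper open.
Joint ranges: [-3.07, 3.07], [-1.43, 2.12], [-1.02, 1.25], [-3.03, 1.67], [-3.05, -0], [-3.03, 3.03]. Speed limits (rad/s): [2.39, 2.39, 3.01, 3.14, 3.14, 3.14].

## Interface

Orientations are given as [roll, pitch, yaw] about the fixed x, y, z axes, in that order (R = Rz(yaw) Ry(pitch) Rx(roll)).
In Python, from station import * gives the robot as it stands.
- The arm moves only by the tool arm_command, never from a script. Its argument "targets" is a list of rows, each a list of 3 entries, a list of its own where there are three numbers: the turn, a rotation vector about the world's x, y, z in rad, then the shift along the world's x, y, z in mm, then the closure, from 0 (fully open) to 1 (shut). In form: [[[wx, wy, wz], [tx, ty, tz], fingers], ...]. A call has 1 to 8 rows; each row shifts and turns the commanded pose from where the row before left it; what a row does not reach is not made up. A row lasts 1/10 s, in which the tool goes at most 50 mm and 8.59 degrees, less where a joint would pass 70% of its speed; a pose out of reach is approached as far as the arm can. A call with a gripper value outside its range is refused whole. The fingers move at their own pace and stop on an object; "squeeze" is the grip in N (left out, the last holds). Time passes only in rows, so rows that do not move let the fingers close. It gives the time, the measured TCP pose, the force and the opening at its end, in the units of the state.
- get_state(): the state, without advancing time (a new reading comes with each control period).
- grab_frame(name): name is "side" or "top"; returns (picture, depth): 384x512x3 uint8, red, green, blue; 384x512 float32, m along the optical axis (not along the pixel's ray), 0 where there is no reading.
- camera_params(name): a dict with "mtx" (3x3 intrinsics, pixels), "k1" (the pictures are not rectified: a ray, as slopes to the right and down, at radius r is drawn at 1 + k1 r^2 times it, then the intrinsics apply), "eye" and "orientation" of the camera in the world. Camera axes: x right, y down, z forward; pixel columns grow to the right and rows downward; lengths in m; the calibration is good to about 2 mm. A picture is of the moment at which its call begins. camera_params takes no time and is no camera call.
- job_done(): hands the job in, once; it reports no verdict.
The state is a dict: "t": time; "q": joint angles; "qd": joint speeds; "joint_efforts": joint torques, N m; "eef_pos": TCP position; "ee_rot": TCP orientation; "force": force on the tool from outside, world axes, zero at the start; "moment": the same for the moment, N m; "width": finger opening in m.
Only numpy, scipy, OpenCV 4.12 (cv2) and the standard library are available. Lean on these libraries where they do the work, as an engineer would, in place of code of your own. Each camera call takes 0.05 s, during which the arm holds its last target.

## Task

With the fingertips only, slide the purple comb across the grooming bench until half of its handle (45 mm) sticks out over the bench's front edge, the long edge farthest from the robot, and the comb points straight out, square to that edge, ready for a wet hand to grab. Be gentle and keep it lying flat on the bench: do not pinch it, pick it up or let it fall, and leave the bowl, the jar and the tin where they stand.

Things in the scene. Friction and masses are not known exactly. Their poses are not given: they have to be found in the camera images.
- bench: Fixed aluminium grooming bench beyond the robot's counter. Flat bare top 400 mm (its x) by 760 mm (y), 28 mm thick, clear below the front edge. Origin: centre of the top face, 30 mm above the robot's mounting surface; x points away from the robot to the front edge, z up. Its place and yaw vary.
- bench_edge (a point): Middle of the bench's front edge (the long edge farthest from the robot), on the top face; same axes as the bench: x points straight out over the edge.
- comb: Purple plastic dog comb, 180 mm long, 7 mm thick, about 45 g, lying loose and flat (friction about 0.6), handle towards the front edge. Origin: underside, mid length, on the handle's centre line; x to the handle tip, z up. Handle x = 0 to 90 mm, 22 mm wide. Blade x = -90 to 0: spine y = -8 to 8, teeth on the -y side out to y = -34. It balances at mid length.
- comb_tip (a point): Tip of the comb's handle, on the underside, at x = 90 mm, y = 0 in the comb's frame; same axes as the comb.
- comb_tail (a point): Middle of the comb's flat upright tail face (toothed end), on the underside, at x = -90, y = -13 mm in the comb's frame; same axes as the comb. This face is 42 mm wide (y = -34 to 8 mm) and 7 mm high: spine and the solid 5 mm end tooth; the other teeth are 4 mm thick, midway in the 7 mm.
- bowl: Loose steel bowl, 140 mm across the rim, 50 mm high, standing on the bench to one side of the comb. Origin: centre of its underside. To be left alone.
- jar: Loose glass treat jar with a steel lid, 90 mm in diameter, 125 mm high, standing on the bench to one side of the comb. Origin: centre of its underside. To be left alone.
- tin: Loose round flat aluminium balm tin, 66 mm in diameter, 25 mm high, standing on the bench to one side of the comb. Origin: centre of its underside. To be left alone.

How it is judged:
By the outcome, as a careful person would: the job done as asked, in the order asked, and still so for the second after the job is handed in, with the robot touching nothing.
It also fails if it takes over 51 s, if anything falls off the work surface, if the arm or the gripper's body presses on something with over 40 N, if the wrist force passes 120 N, or if a joint passes its speed limit or range.

## Working session

There is one attempt and no reset: what is moved stays moved. The work goes in short steps, Python scripts to look and compute and a tool call to move; the robot and the scene stay as the last step left them, time stands still between calls to the robot, and variables do not carry over. Pictures are saved under pics/ and viewed, and the job is handed in when it is done.

Besides the shell and the picture viewer there is one more tool, called after "Emit:" as name(argument=value, ...) on one line, values as JSON. arm_command: Moves the arm, as the interface text tells. Its arguments: {"type":"object","properties":{"targets":{"type":"array"},"squeeze":{"type":"number"}},"required":["targets"]}

```bash
mkdir -p pics; ls; python3 - <<'E'
from station import *
import cv2,numpy as np
print(get_state())
for n in("top","side"):
    p,d=grab_frame(n);print(n,camera_params(n))
    np.savez(f"pics/{n}0.npz",p=p,d=d)
    cv2.imwrite(f"pics/{n}0.png",cv2.resize(p[:,:,::-1],None,fx=1.5,fy=1.5,interpolation=cv2.INTER_CUBIC))
E
```

```text
pics
{'t': 0.0, 'q': array([-9.71887032e-01,  3.59361954e-01,  1.10343476e-02, -3.65479807e-04,
       -1.22410012e+00, -2.88092073e-01]), 'qd': array([ 0.00133957,  0.00012676, -0.0002595 , -0.00075727,  0.00063182,
        0.00042304]), 'joint_efforts': array([ 9.44304229e-04, -5.82711160e+01,  2.93062592e+01,  6.99709520e+00,
        6.88963104e-03, -1.85733165e-04]), 'eef_pos': array([ 0.20636757, -0.64245843,  0.40372514]), 'ee_rot': array([ 3.13993086e+00, -1.34151944e-04, -2.83089979e+00]), 'force': array([ 0.37303878, -0.42733615,  0.2643831 ]), 'moment': array([-0.03121738, -0.00406214, -0.03119762]), 'width': 0.0876571915620754}
top {'mtx': array([[487.83637764,   0.        , 253.95811607],
       [  0.        , 487.83637764, 185.37041091],
       [  0.        ,   0.        ,   1.        ]]), 'k1': -0.1375306027398453, 'eye': array([0.45696326, 0.00844666, 1.15021764]), 'orientation': array([-3.02570508,  0.02247852, -1.54655527])}
side {'mtx': array([[348.19056678,   0.        , 261.91511561],
       [  0.        , 348.19056678, 193.77208493],
       [  0.        ,   0.        ,   1.        ]]), 'k1': -0.09803211689730323, 'eye': array([ 0.23096861, -0.37930162,  0.5652326 ]), 'orientation': array([-2.31188141, -0.00306364, -0.71039512])}
```

View pics/top0.png

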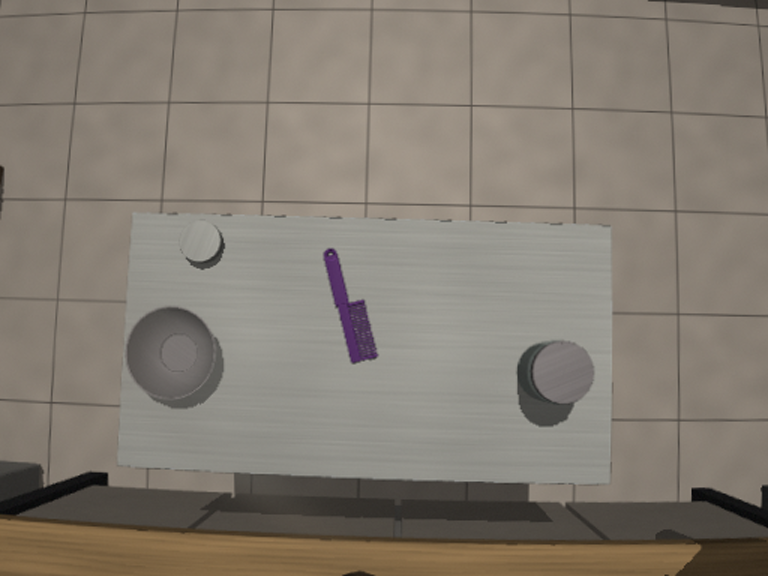

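View pics/side0.png

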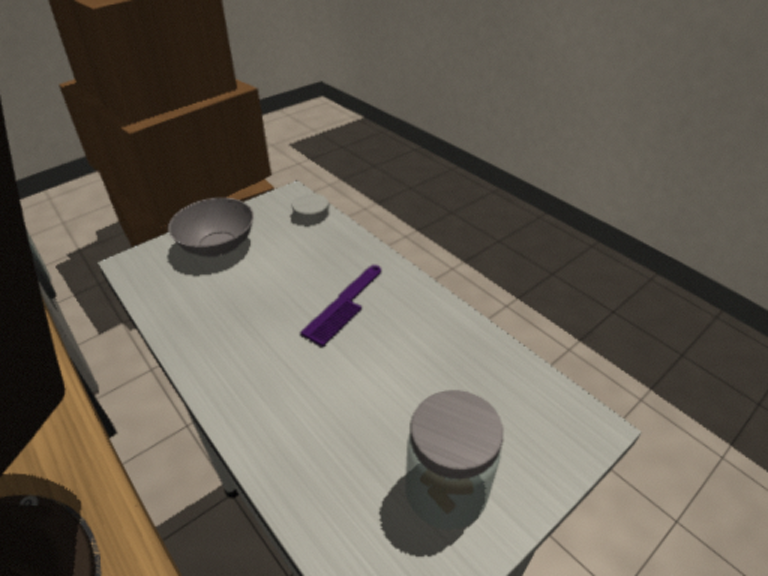

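```bash
cat > h.py <<'E'
import numpy as np,cv2
from scipy.spatial.transform import Rotation as R
from scipy.optimize import minimize
def dist(c): return np.array([c['k1'],0,0,0,0.])
def proj(c,P):
    Rm=R.from_euler('xyz',c['orientation']).as_matrix()
    p=(np.atleast_2d(P)-c['eye'])@Rm
    s=p[:,:2]/p[:,2:]; s=s*(1+c['k1']*(s**2).sum(1,keepdims=True))
    return s*[c['mtx'][0,0],c['mtx'][1,1]]+c['mtx'][:2,2]
def unproj(c,uv,z):
    s=cv2.undistortPoints(np.array(uv,float).reshape(-1,1,2),c['mtx'],dist(c)).reshape(-1,2)
    Rm=R.from_euler('xyz',c['orientation']).as_matrix()
    d=np.c_[s,np.ones(len(s))]@Rm.T
    return c['eye']+d*((z-c['eye'][2])/d[:,2])[:,None]
def purple(p):
    p=p.astype(int); return ((p[:,:,2]-p[:,:,1]>25)&(p[:,:,0]-p[:,:,1]>8))
def combpoly(x,y,a,z=.037):
    o=[(-90,8),(0,8),(0,11)]+[(79+11*np.sin(t),11*np.cos(t)) for t in np.linspace(0,np.pi,9)]+[(0,-11),(0,-34),(-90,-34)]
    o=np.array(o)/1000
    c,s=np.cos(a),np.sin(a)
    return np.c_[x+c*o[:,0]-s*o[:,1],y+s*o[:,0]+c*o[:,1],np.full(len(o),z)]
def fitcomb(c,img,x0):
    m=cv2.morphologyEx(purple(img).astype(np.uint8),cv2.MORPH_CLOSE,np.ones((5,5),np.uint8))
    k,S=4,16
    M=cv2.resize(m.astype(np.float32),None,fx=k,fy=k,interpolation=cv2.INTER_LINEAR)>.5
    def cost(v):
        q=(proj(c,combpoly(v[0]/1e3,v[1]/1e3,v[2]/100))+.5)*k-.5
        b=np.zeros(M.shape,np.uint8); cv2.fillPoly(b,[np.round(q*S).astype(np.int32)],1,shift=4)
        return 1-(M&(b>0)).sum()/(M|(b>0)).sum()
    best=None
    for dd in(-4,0,4):
        v0=np.array([x0[0]*1e3,x0[1]*1e3,x0[2]*100+dd])
        r=minimize(cost,v0,method='Nelder-Mead',options=dict(initial_simplex=v0+np.vstack([np.zeros(3),np.diag([8,8,8])]),xatol=.05,fatol=1e-4))
        if best is None or r.fun<best.fun:best=r
    return best.x/[1e3,1e3,100],best.fun
E
python3 - <<'E'
from h import *
from station import camera_params
c=camera_params('top');s=camera_params('side')
f=np.load('pics/top0.npz');p=f['p']
g=np.load('pics/side0.npz')['p']
m=purple(p);v,u=np.nonzero(m);print(m.sum(),u.min(),u.max(),v.min(),v.max())
for uv in[(220,168),(243,238)]:print(unproj(c,[uv],.037))
print('corners top',unproj(c,[(88.7,142),(407,150),(406,322.5),(79,311)],.03))
print('corners side',unproj(s,[(197,121),(425.5,289.5),(68,175)],.03))
cv2.imwrite('pics/crop0.png',cv2.resize(p[135:255,200:270,::-1],None,fx=5,fy=5,interpolation=cv2.INTER_NEAREST))
a=unproj(c,[(220,168)],.037)[0];b=unproj(c,[(239,238)],.037)[0]
x0=[*(a+b)[:2]/2,np.arctan2(*(a-b)[[1,0]])]
print(x0,fitcomb(c,p,x0),fitcomb(s,g,x0))
print('objs',unproj(c,[(120,235)],.03),unproj(c,[(135,161)],.055),unproj(c,[(374,248)],.155))
# row front edge scan
G=p.astype(int)
E
python3 - <<'E'
E
```

```text
840 216 251 166 241
[[0.62468039 0.11614025 0.037     ]]
[[0.46493033 0.05861102 0.037     ]]
corners top [[ 0.68283282  0.43553493  0.03      ]
 [ 0.6781888  -0.32084987  0.03      ]
 [ 0.27959253 -0.31748586  0.03      ]
 [ 0.28363822  0.43689382  0.03      ]]
corners side [[ 0.67601416  0.43197847  0.03      ]
 [ 0.67095892 -0.32100866  0.03      ]
 [ 0.29040027  0.43066809  0.03      ]]
[np.float64(0.5446922276697631), np.float64(0.0919282085587991), np.float64(0.2939277142412132)] (array([0.54499806, 0.09584718, 0.26514244]), np.float64(0.08114395959825227)) (array([0.54342963, 0.09374584, 0.26521789]), np.float64(0.07461711548232564))
objs [[0.46375331 0.34575034 0.03      ]] [[0.63450303 0.31196002 0.055     ]] [[ 0.44929911 -0.21373453  0.155     ]]
```

View pics/crop0.png

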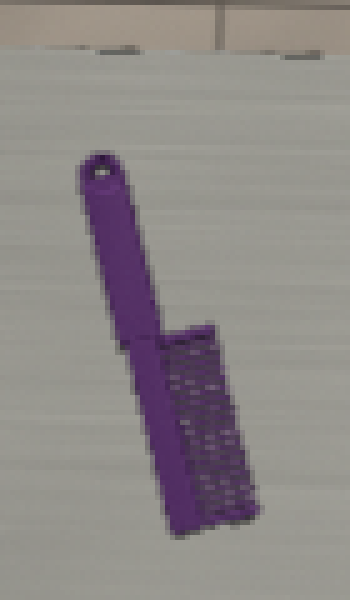

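```bash
cat >> h.py <<'E'
def subedges(p,us,vr):
    # strongest floor->bench change per column, subpixel
    G=cv2.GaussianBlur(cv2.cvtColor(p,cv2.COLOR_RGB2Lab)[:,:,1:].astype(np.float32).sum(2),(0,0),1.2)
    out=[]
    for u in us:
        g=np.abs(np.diff(G[vr[0]:vr[1],u])); i=int(g.argmax())
        if 0<i<len(g)-1:
            a,b,c=g[i-1],g[i],g[i+1]; out.append((u,vr[0]+i+.5+.5*(a-c)/(a-2*b+c)))
    return np.array(out)
def frontedge(c,p):
    e=subedges(p,range(95,402),(135,158))
    P=unproj(c,e,.03)
    vx,vy,x,y=cv2.fitLine(P[:,:2].astype(np.float32),cv2.DIST_HUBER,0,.001,.001).ravel()
    if vy<0:vx,vy=-vx,-vy
    n=np.array([vy,-vx]); r=(P[:,:2]-[x,y])@n
    return np.array([x,y]),n,r.std(),len(P)
E
python3 - <<'E'
from h import *
from station import camera_params
c=camera_params('top');p=np.load('pics/top0.npz')['p']
o,n,sd,N=frontedge(c,p);print(o,n,np.arctan2(n[1],n[0]),sd,N)
v,e=fitcomb(c,p,(.545,.096,.265))
t=v[:2]+.09*np.array([np.cos(v[2]),np.sin(v[2])]);print(v,'overhang mm',1e3*(t-o)@n)
q=p[135:160,200:260,::-1];cv2.imwrite('pics/edge.png',cv2.resize(q,None,fx=12,fy=12,interpolation=0))
E
```

```text
[0.6820466  0.05425537] [ 0.999971   -0.00762034] -0.00762041 0.0002848167533931705 307
[0.54482632 0.09578051 0.27095332] overhang mm -51.00234551491222
```

View pics/edge.png

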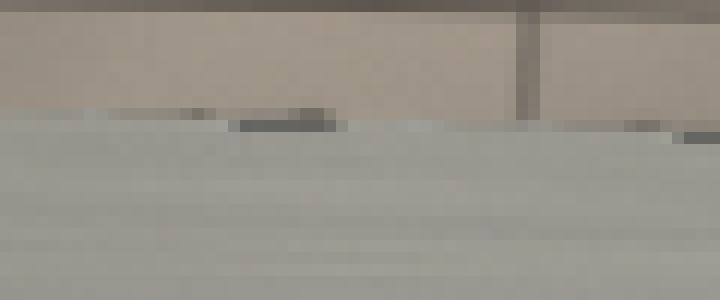

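Emit:
arm_command(targets=[[[0,0,-0.1],[20,40,0],1],[[0,0,-0.1],[20,40,0],1],[[0,0,-0.117],[20,40,0],1],[[0,0,0],[20,40,0],1],[[0,0,0],[20,40,0],1],[[0,0,0],[20,40,0],1],[[0,0,0],[20,40,0],1],[[0,0,0],[20,40,0],1]], squeeze=5)

```text
t: 0.9
eef_pos: [0.3667, -0.3209, 0.4045]
ee_rot: [3.141, -0.0, 3.135]
force: [0.4, -0.2, 0.0]
width: 0.0291
```

Emit:
arm_command(targets=[[[0,0,0],[20,42,0],1],[[0,0,0],[20,42,0],1],[[0,0,0],[20,42,0],1],[[0,0,0],[20,42,0],1],[[0,0,0],[20,42,0],1],[[0,0,0],[20,42,0],1],[[0,0,0],[20,42,0],1],[[0,0,0],[20,42,0],1]])

```text
t: 1.7
eef_pos: [0.5266, 0.0153, 0.4046]
ee_rot: [3.142, -0.0, 3.136]
force: [1.2, -1.3, -0.3]
width: 0.0005
```

Emit:
arm_command(targets=[[[0,0,0],[20,42,0],1],[[0,0,0],[20,42,0],1],[[0,0,0],[20,42,-10],1],[[0,0,0],[20,42,-20],1],[[0,0,0],[0,0,-40],1],[[0,0,0],[0,0,-40],1],[[0,0,0],[0,0,-20],1],[[0,0,0],[0,0,0],1]])

```text
t: 2.5
eef_pos: [0.6049, 0.1804, 0.2709]
ee_rot: [-3.138, -0.006, 3.135]
force: [0.5, -0.7, -0.4]
width: 0.0006
```

Emit:
arm_command(targets=[[[0,0,0],[0,0,0],1],[[0,0,0],[0,0,-20],1],[[0,0,0],[0,0,-20],1],[[0,0,0],[0,0,-10],1],[[0,0,0],[0,0,-5],1],[[0,0,0],[0,0,0],1],[[0,0,0],[0,0,0],1]])

```text
t: 3.2
eef_pos: [0.6066, 0.1811, 0.2211]
ee_rot: [3.141, 0.001, 3.136]
force: [-0.4, 0.2, 0.6]
width: 0.0007
```

```bash
python3 - <<'E'
from station import *
from h import *
print(get_state())
c=camera_params('side')
p,d=grab_frame('side')
cv2.imwrite("pics/side1.png",cv2.resize(p[120:300,150:390,::-1],None,fx=3,fy=3,interpolation=cv2.INTER_CUBIC))
E
```

```text
{'t': 3.2, 'q': array([ 5.97946852e-01,  4.56795403e-01, -2.98379184e-01,  3.68395111e-04,
       -8.14030363e-01, -2.17498274e+00]), 'qd': array([-3.62572277e-04, -3.24621487e-03,  1.06279367e-03, -8.36938125e-04,
        2.19280016e-03,  5.36594622e-05]), 'joint_efforts': array([-2.74816167e-02, -5.83396733e+01,  2.23283011e+01,  5.27729049e+00,
       -8.36419710e-02, -8.59996226e-05]), 'eef_pos': array([0.60661687, 0.18105347, 0.22107024]), 'ee_rot': array([3.14090938e+00, 1.46200844e-03, 3.13560531e+00]), 'force': array([-0.3676476 ,  0.20606402,  0.62951339]), 'moment': array([-0.0078022 , -0.03918515,  0.03100291]), 'width': 0.0007438709100700518}
```

View pics/side1.png

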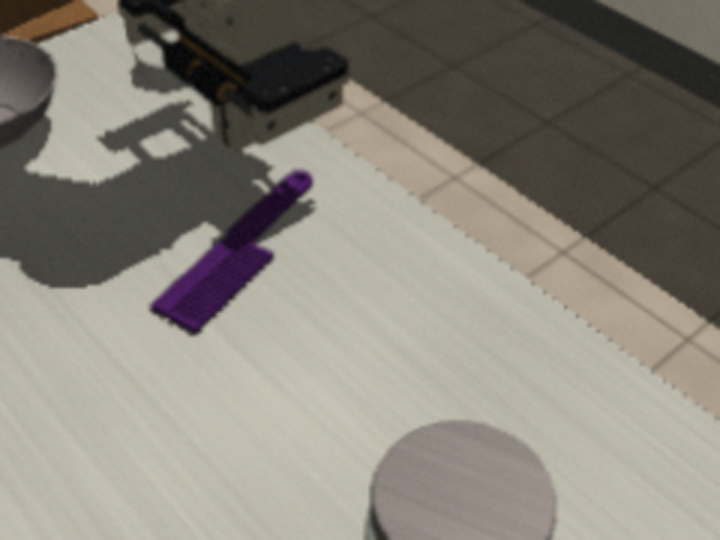

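```bash
python3 - <<'E'
from station import *
from h import *
c=camera_params('side')
P=[(x,y,.043) for x in(.597,.616) for y in(.160,.202)]+[(.6066,.181,.11)]
print((proj(c,P)-[150,120])*3)
E
```

```text
[[240.47003455 155.89587359]
 [209.72804249 131.42870463]
 [259.40345592 146.24021743]
 [228.44423613 122.29382812]
 [229.15009645  69.94696634]]
```

```bash
python3 - <<'E'
from station import *
from h import *
p,d=grab_frame('side')
np.savez('pics/s2.npz',p=p,d=d)
cv2.imwrite("pics/side2.png",cv2.resize(p[0:190,90:300,::-1],None,fx=3.8,fy=3.15,interpolation=cv2.INTER_CUBIC))
c=camera_params('side')
Rm=R.from_euler('xyz',c['orientation']).as_matrix()
s=cv2.undistortPoints(np.array([(x,y) for y in range(192) for x in range(512)],float).reshape(-1,1,2),c['mtx'],dist(c)).reshape(-1,2)
D=d[:192].ravel();W=(np.c_[s,np.ones(len(s))]*D[:,None])@Rm.T+c['eye']
W=W.reshape(192,512,3)
for u,v in[(226,165),(230,163),(240,160),(250,157),(262,152),(262,148),(240,145),(222,150),(205,135),(200,125)]:print(u,v,W[v,u].round(3),p[v,u])
p,d=grab_frame('top')
cv2.imwrite("pics/top2.png",cv2.resize(p[90:300,100:340,::-1],None,fx=3,fy=2.8,interpolation=cv2.INTER_CUBIC))
E
```

```text
226 165 [0.596 0.174 0.056] [60 57 49]
230 163 [0.603 0.167 0.063] [67 62 53]
240 160 [0.58  0.095 0.124] [50 48 41]
250 157 [0.607 0.094 0.119] [71 66 56]
262 152 [0.64  0.094 0.117] [64 60 51]
262 148 [0.635 0.089 0.133] [67 62 53]
240 145 [0.59  0.107 0.151] [22 24 24]
222 150 [0.572 0.149 0.124] [27 20 11]
205 135 [0.573 0.216 0.13 ] [12 11 11]
200 125 [0.588 0.26  0.13 ] [63 61 51]
```

View pics/side2.png

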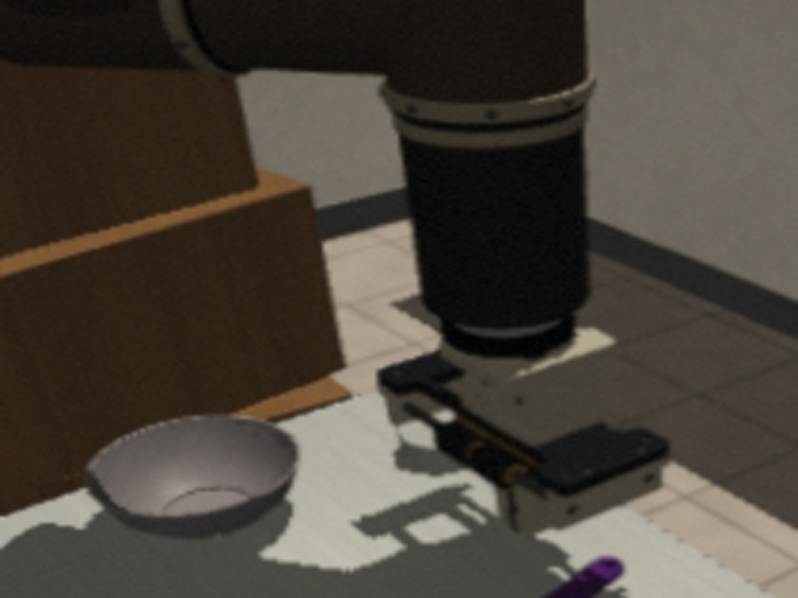

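View pics/top2.png

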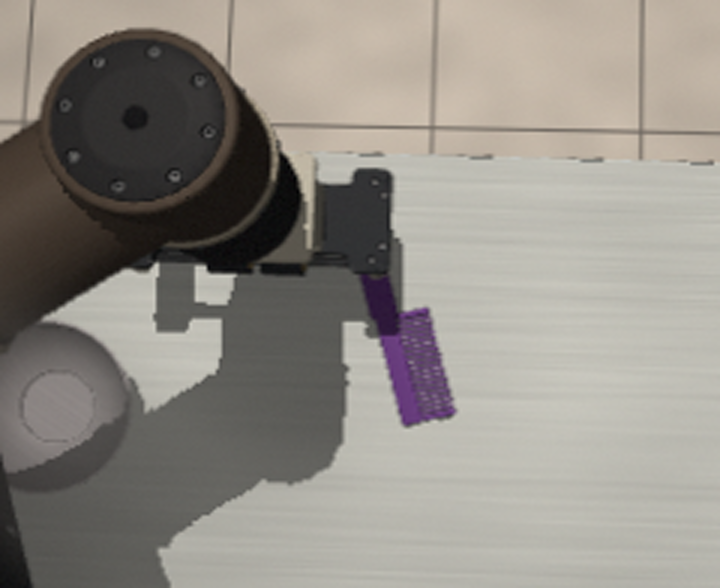

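Emit:
arm_command(targets=[[[0,0,0],[2,0,-6],1],[[0,0,0],[1,0,-3],1],[[0,0,0],[0,0,-1],1],[[0,0,0],[0,-8,0],1],[[0,0,0],[0,-8,0],1],[[0,0,0],[0,-8,0],1],[[0,0,0],[0,-4,0],1],[[0,0,0],[0,-3,0],1]])

```text
t: 4.15
eef_pos: [0.6092, 0.1491, 0.2101]
ee_rot: [3.142, 0.0, 3.135]
force: [-0.5, -0.2, -0.1]
width: 0.0006
```

Emit:
arm_command(targets=[[[0,0,0],[0,-3,0],1],[[0,0,0],[0,-3,0],1],[[0,0,0],[0,-3,0],1],[[0,0,0],[0,-3,0],1],[[0,0,0],[0,-3,0],1],[[0,0,0],[0,-3,0],1],[[0,0,0],[0,0,0],1]])

```text
t: 4.85
eef_pos: [0.6091, 0.1315, 0.2099]
ee_rot: [-3.142, -0.0, 3.135]
force: [0.2, -0.8, -1.2]
width: 0.0005
```

```bash
python3 - <<'E'
from station import *
from h import *
c=camera_params('side')
p,d=grab_frame('side')
print(fitcomb(c,p,(.545,.094,.15)))
cv2.imwrite("pics/side3.png",cv2.resize(p[120:300,150:390,::-1],None,fx=3,fy=3,interpolation=cv2.INTER_CUBIC))
E
```

```text
(array([0.54117527, 0.08701468, 0.18014547]), np.float64(0.2312621499028008))
```

View pics/side3.png

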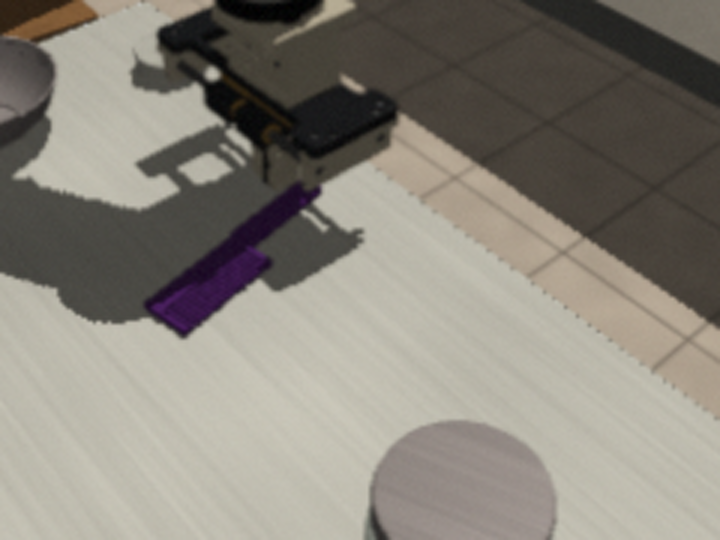

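Emit:
arm_command(targets=[[[0,0,0],[0,-3,0],1],[[0,0,0],[0,-3,0],1],[[0,0,0],[0,-3,0],1],[[0,0,0],[0,-3,0],1],[[0,0,0],[0,0,0],1],[[0,0,0],[0,5,0],1],[[0,0,0],[0,10,20],1],[[0,0,0],[0,20,40],1]])

```text
t: 5.7
eef_pos: [0.608, 0.1542, 0.2673]
ee_rot: [-3.138, -0.006, 3.134]
force: [0.5, 0.7, 0.3]
width: 0.0004
```

Emit:
arm_command(targets=[[[0,0,0],[-20,30,30],1],[[0,0,0],[-30,30,0],1],[[0,0,0],[-40,20,0],1],[[0,0,0],[-40,0,0],1],[[0,0,0],[-40,-20,0],1],[[0,0,0],[0,0,0],1]])

```text
t: 6.3
eef_pos: [0.4347, 0.2127, 0.2996]
ee_rot: [-3.141, -0.003, 3.137]
force: [1.0, 0.7, 0.4]
width: 0.0005
```

```bash
python3 - <<'E'
from station import *
from h import *
for n in('top','side'):
    c=camera_params(n)
    p,d=grab_frame(n)
    print(n,purple(p).sum(),fitcomb(c,p,(.545,.094,.02)))
    cv2.imwrite(f"pics/{n}4.png",cv2.resize(p[:,:,::-1],None,fx=1.5,fy=1.5,interpolation=cv2.INTER_CUBIC))
E
```

```text
top 887 (array([0.54112942, 0.0867001 , 0.0703042 ]), np.float64(0.0743350761536713))
side 838 (array([0.53894739, 0.08456804, 0.07050991]), np.float64(0.055275668771730624))
```

View pics/top4.png

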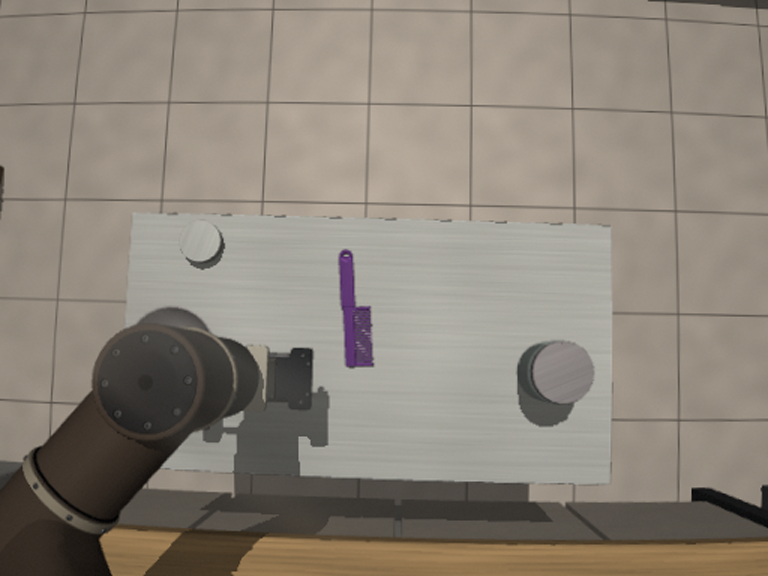

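View pics/side4.png

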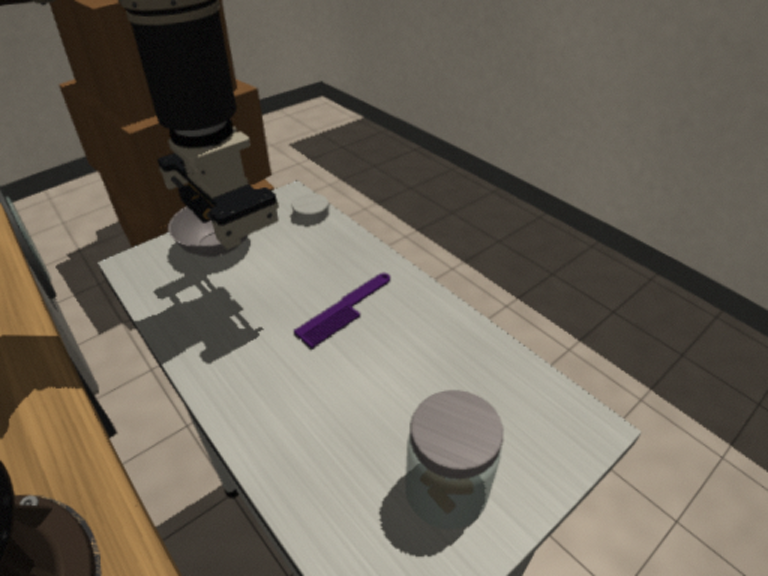

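Emit:
arm_command(targets=[[[0,0,0.04],[-5,-40,0],1],[[0,0,0.037],[-5,-40,0],1],[[0,0,0],[-5,-40,0],1],[[0,0,0],[0,-28,-20],1],[[0,0,0],[0,0,-40],1],[[0,0,0],[0,0,-20],1],[[0,0,0],[0,0,0],1],[[0,0,0],[0,0,0],1]])

```text
t: 7.2
eef_pos: [0.4252, 0.0673, 0.2202]
ee_rot: [-3.141, -0.0, -3.071]
force: [0.6, -0.4, 0.3]
width: 0.0007
```

Emit:
arm_command(targets=[[[0,0,0],[0,-2.5,-6],1],[[0,0,0],[0,0,-3.5],1],[[0,0,0],[4,0.3,0],1],[[0,0,0],[4,0.3,0],1],[[0,0,0],[3,0.2,0],1],[[0,0,0],[0,0,0],1]])

```text
t: 7.8
eef_pos: [0.4358, 0.0653, 0.2106]
ee_rot: [3.141, 0.001, -3.071]
force: [0.8, -0.3, 0.6]
width: 0.0005
```

```bash
python3 - <<'E'
from station import *
from h import *
for n in('top','side'):
    c=camera_params(n)
    p,d=grab_frame(n)
    print(n,purple(p).sum(),fitcomb(c,p,(.545,.094,.02)))
    q=p[180:300,180:300] if n=='top' else p[140:260,150:300]
    cv2.imwrite(f"pics/{n}5.png",cv2.resize(q[:,:,::-1],None,fx=4.8,fy=4.8,interpolation=cv2.INTER_CUBIC))
E
```

```text
top 593 (array([0.54695987, 0.08701878, 0.07178812]), np.float64(0.3941233195303193))
side 251 (array([ 0.62898882,  0.09478641, -0.06061294]), np.float64(0.6625887586619899))
```

View pics/top5.png

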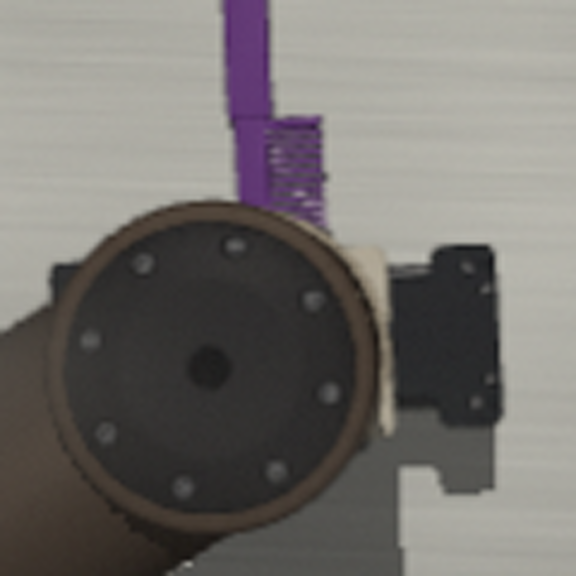

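View pics/side5.png

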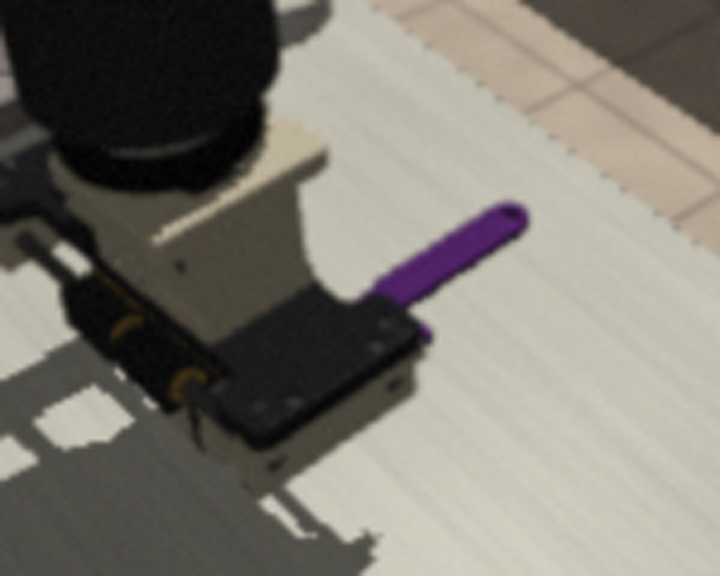

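Emit:
arm_command(targets=[[[0,0,0],[3,0.2,0],1],[[0,0,0],[3,0.2,0],1],[[0,0,0],[4,0.3,0],1],[[0,0,0],[4,0.3,0],1],[[0,0,-0.004],[4,0.5,0],1],[[0,0,-0.005],[4,0.5,0],1],[[0,0,-0.005],[4,0.5,0],1],[[0,0,-0.005],[4,0.5,0],1]])

```text
t: 8.7
eef_pos: [0.4655, 0.0682, 0.2104]
ee_rot: [-3.142, -0.0, -3.09]
force: [-0.2, -0.6, 1.0]
width: 0.0004
```

Emit:
arm_command(targets=[[[0,0,-0.005],[4,0.5,0],1],[[0,0,-0.005],[4,0.5,0],1],[[0,0,-0.005],[4,0.5,0],1],[[0,0,-0.005],[4,0.5,0],1],[[0,0,-0.005],[4,0.5,0],1],[[0,0,-0.005],[4,0.5,0],1],[[0,0,-0.005],[4,0.5,0],1],[[0,0,0],[0,0,0],1]])

```text
t: 9.5
eef_pos: [0.4937, 0.0718, 0.2104]
ee_rot: [3.141, 0.0, -3.125]
force: [0.1, 0.3, 0.1]
width: 0.0008
```

```bash
python3 - <<'E'
from station import *
from h import *
for n in('top','side'):
    c=camera_params(n)
    p,d=grab_frame(n)
    np.savez(f'pics/{n}6.npz',p=p)
    q=p[130:250,180:300] if n=='top' else p[100:240,200:350]
    cv2.imwrite(f"pics/{n}6.png",cv2.resize(q[:,:,::-1],None,fx=4.3,fy=4.3,interpolation=cv2.INTER_CUBIC))
E
```

```text
(no output)
```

View pics/top6.png

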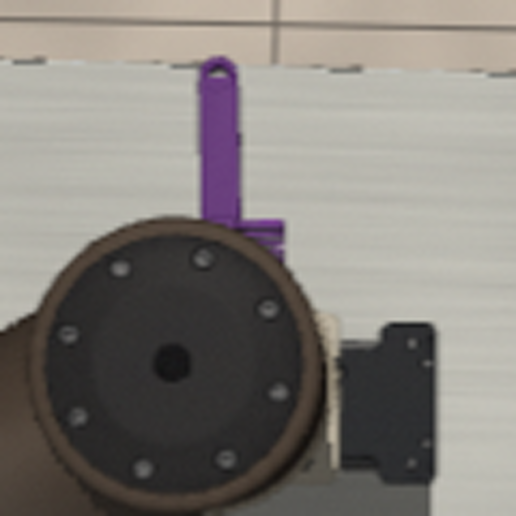

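View pics/side6.png

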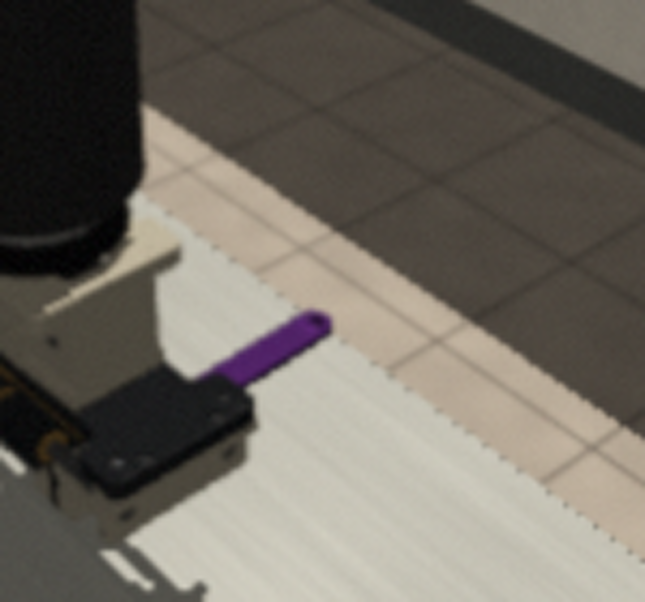

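```bash
cat >> h.py <<'E'
def handlefit(c,p,vmax):
    # tip + axis of visible handle from purple mask rows < vmax (top cam)
    m=purple(p); rows=[]
    for v in range(m.shape[0]):
        u=np.nonzero(m[v])[0]
        if len(u) and v<vmax: rows.append((u.mean(),v,len(u)))
    rows=np.array(rows); P=unproj(c,rows[8:,:2],.037)[:,:2]
    vx,vy,x,y=cv2.fitLine(P.astype(np.float32),cv2.DIST_L2,0,.001,.001).ravel()
    s=np.sign(vx); t=unproj(c,[(rows[0,0],rows[0,1]-.5)],.037)[0,:2]
    return np.arctan2(vy*s,vx*s),t,rows[:3]
E
python3 - <<'E'
from h import *
from station import camera_params
c=camera_params('top');p0=np.load('pics/top0.npz')['p'];p=np.load('pics/top6.npz')['p']
o,n,_,_=frontedge(c,p0)
a,t,r=handlefit(c,p,178);print(a,t,1e3*(t-o)@n,r)
E
```

```text
0.06329987 [0.68518443 0.0936438 ] 2.8375930997869885 [[230.5 143.    2. ]
 [230.5 144.    6. ]
 [230.5 145.    8. ]]
```

```bash
cat >> h.py <<'E'
def fitpart(c,img,x0,vmax):
    m=cv2.morphologyEx(purple(img).astype(np.uint8),cv2.MORPH_CLOSE,np.ones((3,3),np.uint8))
    k,S=6,16
    M=cv2.resize(m.astype(np.float32),None,fx=k,fy=k,interpolation=cv2.INTER_LINEAR)[:vmax*k]>.5
    def cost(v):
        q=(proj(c,combpoly(v[0]/1e3,v[1]/1e3,v[2]/100))+.5)*k-.5
        b=np.zeros(M.shape,np.uint8); cv2.fillPoly(b,[np.round(q*S).astype(np.int32)],1,shift=4)
        return 1-(M&(b>0)).sum()/(M|(b>0)).sum()
    best=None
    for dd in(-5,0,5):
        v0=np.array([x0[0]*1e3,x0[1]*1e3,x0[2]*100+dd])
        r=minimize(cost,v0,method='Nelder-Mead',options=dict(initial_simplex=v0+np.vstack([np.zeros(3),np.diag([6,6,6])]),xatol=.05,fatol=1e-4))
        if best is None or r.fun<best.fun:best=r
    v=best.x/[1e3,1e3,100]
    return v,best.fun,v[:2]+.09*np.array([np.cos(v[2]),np.sin(v[2])])
E
python3 - <<'E'
from h import *
from station import camera_params
c=camera_params('top');p0=np.load('pics/top0.npz')['p'];p=np.load('pics/top6.npz')['p']
o,n,_,_=frontedge(c,p0)
for vm in(176,180):
  r=fitpart(c,p,(.595,.088,.03),vm);print(r,1e3*(r[2]-o)@n)
E
```

```text
(array([0.5940436 , 0.08979527, 0.05616148]), np.float64(0.09598748389471745), array([0.6839017 , 0.09484715])) 1.5457318795688904
(array([0.59394884, 0.08902321, 0.06057452]), np.float64(0.09294376169935703), array([0.68378377, 0.09447158])) 1.4306657724869893
```

Emit:
arm_command(targets=[[[0,0,0],[-8,0,0],1],[[0,0,0],[-10,0,20],1],[[0,0,0],[0,0,40],1],[[0,0,-0.024],[0,40,30],1],[[0,0,0],[20,40,0],1],[[0,0,0],[25,40,0],1],[[0,0,0],[30,35,0],1],[[0,0,0],[0,0,0],1]])

```text
t: 10.4
eef_pos: [0.5522, 0.2305, 0.2999]
ee_rot: [3.141, 0.002, 3.137]
force: [-1.7, -0.9, -1.5]
width: 0.0003
```

```bash
cat > look.py <<'E'
from station import *
from h import *
import sys
k,vm=sys.argv[1],int(sys.argv[2]); x0=[float(a) for a in sys.argv[3:6]]
o,n,_,_=frontedge(camera_params('top'),np.load('pics/top0.npz')['p'])
for nm in('top','side'):
    c=camera_params(nm);p,d=grab_frame(nm);np.savez(f'pics/{nm}{k}.npz',p=p)
    if nm=='top':
        oo,nn,sd,_=frontedge(c,p);print('edge now',oo,np.arctan2(nn[1],nn[0]),sd)
    r=fitpart(c,p,x0,vm if nm=='top' else 384);print(nm,r,'overhang',1e3*(r[2]-o)@n)
    cv2.imwrite(f"pics/{nm}{k}.png",cv2.resize(p[:,:,::-1],None,fx=1.5,fy=1.5,interpolation=cv2.INTER_CUBIC))
E
python3 look.py 7 384 .594 .089 .05
```

```text
edge now [ 0.6815666  -0.00939406] -0.0073383613 0.0028508173316233254
top (array([0.59570733, 0.09005387, 0.04395616]), np.float64(0.0722454959006914), array([0.6856204 , 0.09400865])) overhang 3.270768935993193
side (array([0.5937876 , 0.08799411, 0.0450679 ]), np.float64(0.05037063183903989), array([0.68369621, 0.09204885])) overhang 1.3615740525036797
```

View pics/top7.png

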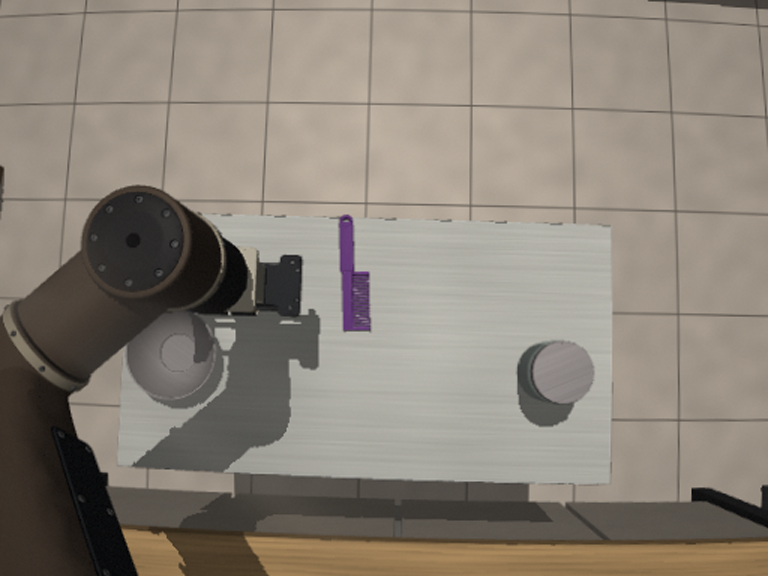

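Emit:
arm_command(targets=[[[0,0,0],[33,-30,0],1],[[0,0,0],[33,-30,0],1],[[0,0,0],[32,-30,-10],1],[[0,0,0],[0,0,-40],1],[[0,0,0],[0,0,-25],1],[[0,0,0],[0,0,-8],1],[[0,0,0],[0,0,-3],1],[[0,0,0],[0,0,0],1]])

```text
t: 11.3
eef_pos: [0.6481, 0.1368, 0.2155]
ee_rot: [3.141, 0.001, 3.135]
force: [-0.8, 0.3, -0.3]
width: 0.0006
```

Emit:
arm_command(targets=[[[0,0,0],[0,0,-5],1],[[0,0,0],[0,-6,0],1],[[0,0,0],[0,-6,0],1],[[0,0,0],[0,-4,0],1],[[0,0,0],[0,-3,0],1],[[0,0,0],[0,-2,0],1],[[0,0,0],[0,-1.5,0],1],[[0,0,0],[0,0,0],1]])

```text
t: 12.1
eef_pos: [0.6482, 0.1139, 0.2094]
ee_rot: [-3.142, -0.0, 3.134]
force: [-0.9, -0.3, -0.6]
width: 0.0004
```

Emit:
arm_command(targets=[[[0,0,0],[0,5,0],1],[[0,0,0],[0,10,20],1],[[0,0,0],[0,30,40],1],[[0,0,0],[-20,35,25],1],[[0,0,0],[-30,35,0],1],[[0,0,0],[-30,0,0],1],[[0,0,0],[0,0,0],1]])

```text
t: 12.8
eef_pos: [0.565, 0.2304, 0.2948]
ee_rot: [3.141, -0.001, 3.137]
force: [-0.4, -0.3, -0.5]
width: 0.0006
```

```bash
python3 look.py 8 384 .594 .089 .0
```

```text
edge now [0.68182266 0.03018943] -0.007357077 0.006878079108817194
top (array([ 0.59446641,  0.0873079 , -0.0095843 ]), np.float64(0.06363963223586211), array([0.68446227, 0.08644532])) overhang 2.1703112033392693
side (array([ 0.59257617,  0.08518851, -0.01074657]), np.float64(0.049592842414287186), array([0.68257097, 0.08422134])) overhang 0.2960135742961701
```

```bash
python3 - <<'E'
from h import *
from station import camera_params
for nm,(x,y,w,h),u0 in(('side',(225,155,70,56),0),('top',(200,125,70,56),0)):
    c=camera_params(nm);p=np.load(f'pics/{nm}8.npz')['p'].copy()
    k=10;q=cv2.resize(p[y:y+h,x:x+w,::-1],None,fx=k,fy=k,interpolation=0)
    E=[(0.68205-(-.0074)*(yy-.054),yy,.03) for yy in np.linspace(-.05,.25,40)]
    cv2.polylines(q,[np.round((proj(c,E)-[x,y]+.5)*k).astype(int)],False,(0,0,255),1)
    P=combpoly(.5945 if nm=='top' else .5926,.0873 if nm=='top' else .0852,-.01)
    cv2.polylines(q,[np.round((proj(c,P)-[x,y]+.5)*k).astype(int)],True,(0,255,0),1)
    cv2.imwrite(f'pics/{nm}8c.png',q)
E
```

```text
(no output)
```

View pics/side8c.png

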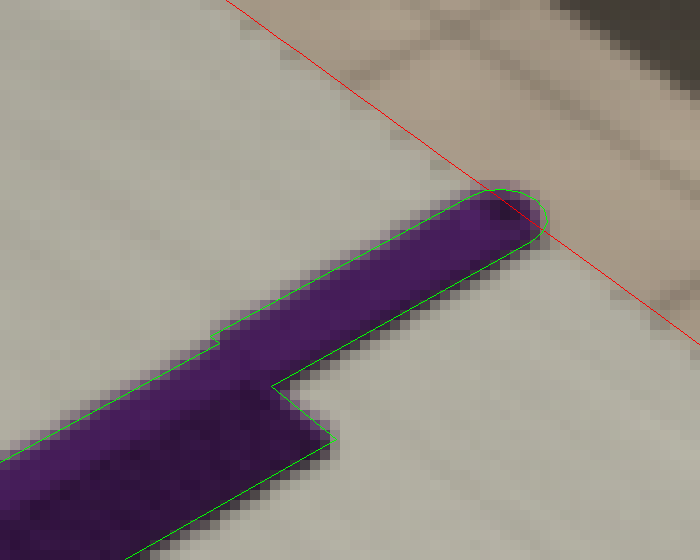

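View pics/top8c.png

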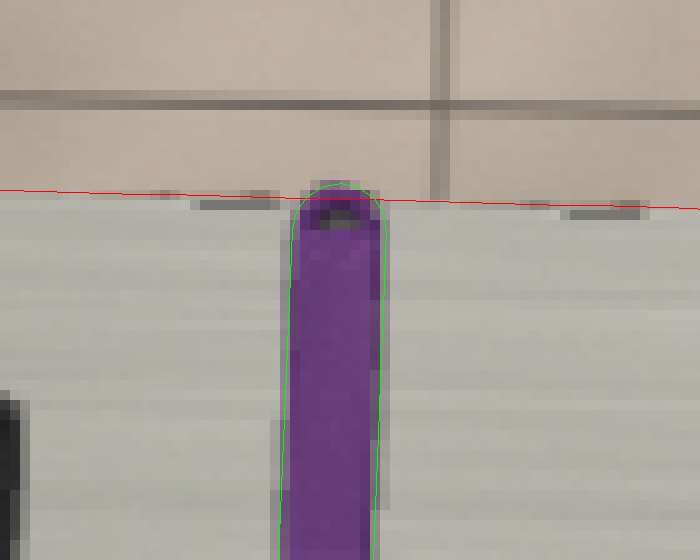

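Emit:
arm_command(targets=[[[0,0,0],[-25,-40,0],1],[[0,0,0],[-25,-40,0],1],[[0,0,0],[-25,-40,0],1],[[0,0,0],[-15,-35,0],1],[[0,0,0],[0,0,-30],1],[[0,0,0],[0,0,-40],1],[[0,0,0],[0,0,-8],1],[[0,0,0],[0,0,0],1]])

```text
t: 13.7
eef_pos: [0.4784, 0.0738, 0.2155]
ee_rot: [-3.14, -0.003, 3.134]
force: [0.2, -0.0, -0.1]
width: 0.0003
```

Emit:
arm_command(targets=[[[0,0,0],[0,0,-5],1],[[0,0,0],[5,0,0],1],[[0,0,0],[4,0,0],1],[[0,0,0],[3,0,0],1],[[0,0,0],[3,0,0],1],[[0,0,0],[3,-0.1,0],1],[[0,0,0],[4,0,0],1],[[0,0,0],[4,0,0],1]])

```text
t: 14.5
eef_pos: [0.5044, 0.074, 0.2115]
ee_rot: [-3.142, -0.0, 3.134]
force: [-1.0, 0.3, 1.5]
width: 0.0007
```

Emit:
arm_command(targets=[[[0,0,0],[4,-0.1,0],1],[[0,0,0],[4,0,0],1],[[0,0,0],[4,0,0],1],[[0,0,0],[4,-0.1,0],1],[[0,0,0],[3,0,0],1],[[0,0,0],[3,0,0],1],[[0,0,0],[0,0,0],1]])

```text
t: 15.2
eef_pos: [0.5266, 0.0739, 0.2114]
ee_rot: [3.142, 0.0, 3.134]
force: [0.2, -0.1, -0.2]
width: 0.0006
```

```bash
python3 look.py 9 160 .634 .086 -.01
```

```text
edge now [0.6820526 0.05341  ] -0.007742242 0.0002994244737085111
top (array([0.62718416, 0.08682804, 0.00894343]), np.float64(0.07676328024532597), array([0.71718056, 0.08763294])) overhang 34.87859832934105
side (array([0.6451205 , 0.08444579, 0.02769131]), np.float64(0.7773881545990521), array([0.735086  , 0.08693769])) overhang 52.78881378711116
```

View pics/top9.png

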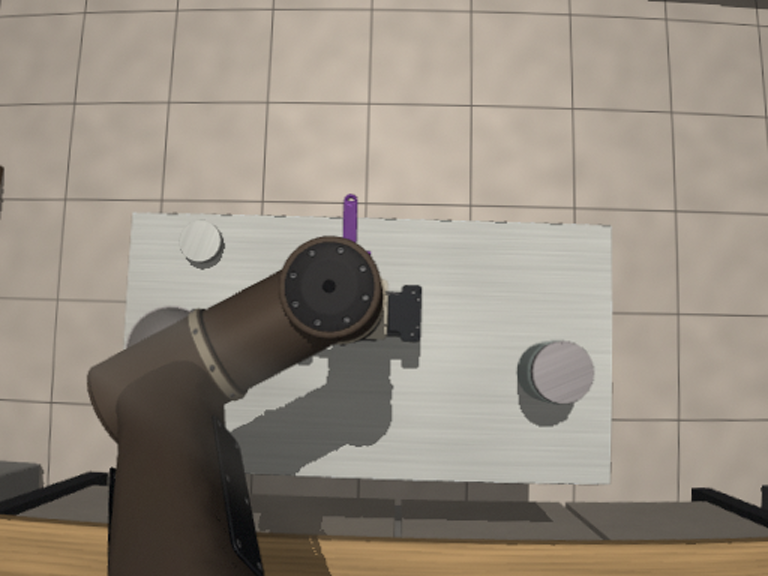

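View pics/side9.png

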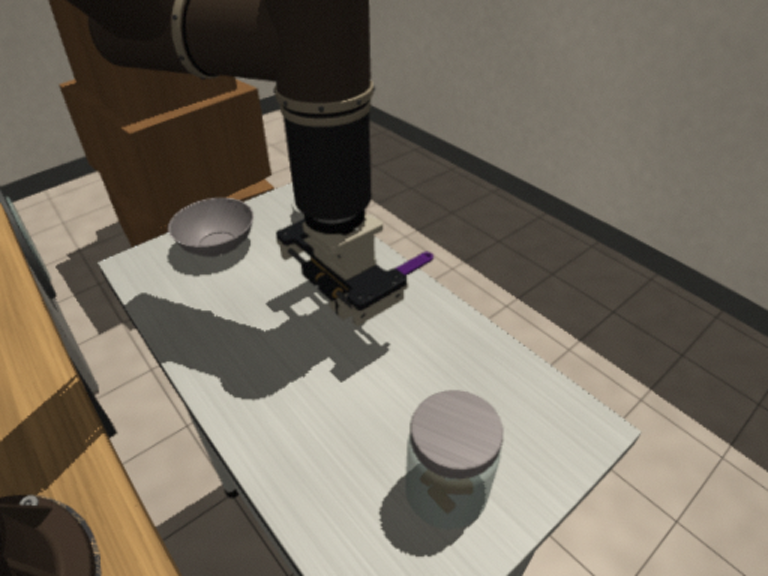

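Emit:
arm_command(targets=[[[0,0,0],[3,0,0],1],[[0,0,0],[3,0,0],1],[[0,0,0],[2,-0.1,0],1],[[0,0,0],[0,0,0],1],[[0,0,0],[0,0,0],1]])

```text
t: 15.8
eef_pos: [0.5342, 0.0737, 0.2114]
ee_rot: [3.142, -0.0, 3.134]
force: [-0.5, 0.6, 0.5]
width: 0.0007
```

Emit:
arm_command(targets=[[[0,0,0],[-8,0,0],1],[[0,0,0],[-12,0,10],1],[[0,0,0],[-30,20,20],1],[[0,0,0],[-20,40,20],1],[[0,0,0],[-10,45,20],1],[[0,0,0],[-10,45,10],1],[[0,0,0],[0,20,0],1],[[0,0,0],[0,0,0],1]])

```text
t: 16.6
eef_pos: [0.4436, 0.2459, 0.2917]
ee_rot: [3.14, 0.001, 3.138]
force: [-0.0, -1.0, 0.0]
width: 0.0005
```

```bash
python3 look.py 10 384 .634 .086 -.01
```

```text
edge now [0.68199605 0.04653382] -0.007860259 0.00233317611338704
top (array([0.63572647, 0.08759741, 0.000808  ]), np.float64(0.06588743687197374), array([0.72572644, 0.08767013])) overhang 43.42395005918444
side (array([6.33445294e-01, 8.55580152e-02, 1.37825906e-04]), np.float64(0.05288533976194065), array([0.72344529, 0.08557042])) overhang 41.15886796338903
```

View pics/top10.png

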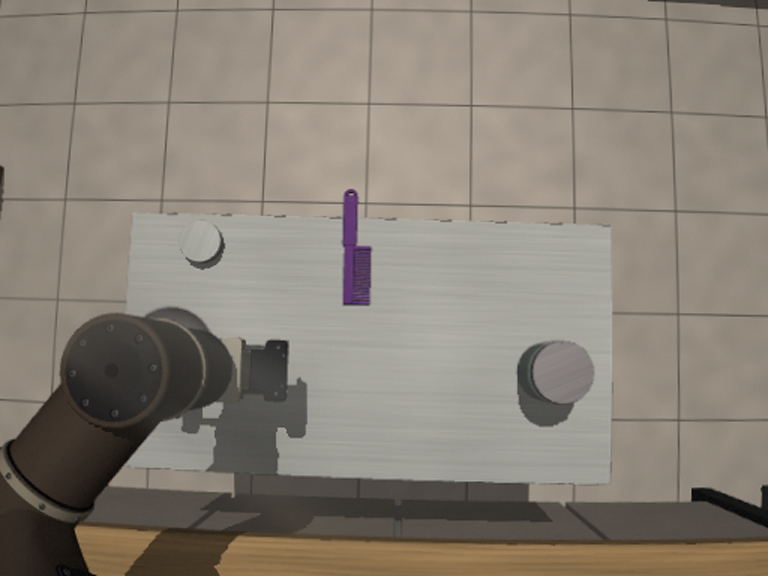

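Emit:
arm_command(targets=[[[0,0,0],[10,-45,0],1],[[0,0,0],[15,-45,0],1],[[0,0,0],[20,-45,0],1],[[0,0,0],[20,-37,0],1],[[0,0,0],[0,0,-35],1],[[0,0,0],[0,0,-30],1],[[0,0,0],[0,0,-10],1],[[0,0,0],[0,0,0],1]])

```text
t: 17.5
eef_pos: [0.5084, 0.0704, 0.2149]
ee_rot: [-3.14, -0.004, 3.133]
force: [0.7, 0.1, 0.9]
width: 0.0003
```

Emit:
arm_command(targets=[[[0,0,0],[0,3,-4],1],[[0,0,0],[8,0,0],1],[[0,0,0],[8,0,0],1],[[0,0,0],[3,0,0],1],[[0,0,0],[2,0,0],1],[[0,0,0],[0,0,0],1],[[0,0,0],[0,0,0],1]])

```text
t: 18.2
eef_pos: [0.5301, 0.0744, 0.2123]
ee_rot: [-3.142, -0.0, 3.134]
force: [-0.1, -0.1, 0.2]
width: 0.0005
```

Need x to reach 0.536.

Emit:
arm_command(targets=[[[0,0,0],[2,0,0],1],[[0,0,0],[2,0,0],1],[[0,0,0],[1,0,0],1],[[0,0,0],[1,0,0],1],[[0,0,0],[0,0,0],1],[[0,0,0],[0,0,0],1]])

```text
t: 18.8
eef_pos: [0.5362, 0.0745, 0.2123]
ee_rot: [-3.142, -0.0, 3.134]
force: [0.4, 0.4, 0.6]
width: 0.0007
```

Emit:
arm_command(targets=[[[0,0,0],[-8,0,0],1],[[0,0,0],[-12,0,10],1],[[0,0,0],[-30,20,20],1],[[0,0,0],[-20,40,20],1],[[0,0,0],[-10,45,20],1],[[0,0,0],[-10,45,10],1],[[0,0,0],[0,20,0],1],[[0,0,0],[0,0,0],1]])

```text
t: 19.6
eef_pos: [0.4457, 0.2467, 0.2926]
ee_rot: [3.14, 0.001, 3.138]
force: [-0.5, -1.3, -0.9]
width: 0.0003
```

```bash
python3 look.py 11 384 .636 .086 -.01
```

```text
edge now [0.6820035  0.04653277] -0.007652716 0.0017699843030727221
top (array([6.37609879e-01, 8.76527669e-02, 5.81773592e-04]), np.float64(0.06959878958626808), array([0.72760986, 0.08770513])) overhang 45.307050751250216
side (array([0.63524844, 0.0854262 , 0.00362131]), np.float64(0.0536444915896348), array([0.72524785, 0.08575211])) overhang 42.95998525471684
```

View pics/side11.png

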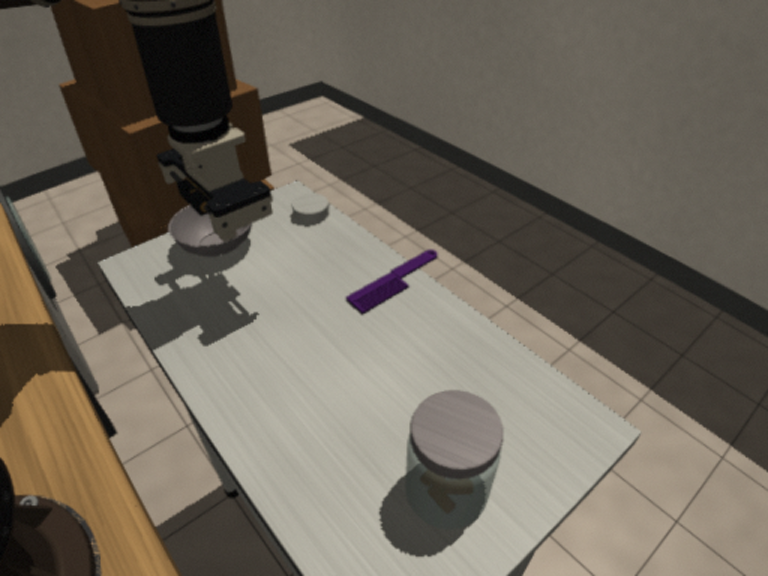

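```bash
python3 -c "
from station import *
print(job_done())"
```

```text
the job is handed in; nothing more can be done
None
```

The comb now lies flat, with about 45 mm of its handle over the front edge and square to it to within about 0.5°. I handed the job in at about 20 s on the robot's clock.

**What I did:** I used closed fingertips only. Two sideways nudges on the handle brought the comb nearly square. Three pushes on the tail face slid it out, the last adding about 2 mm. I then pulled the gripper clear. The bowl, jar and tin stand where they were in the first picture. The wrist force readings at the end of each move were all under about 2 N.

**Last checks:**
- **Overhang, top camera:** 45.3 mm.
- **Overhang, side camera:** 43.0 mm, measured against the edge position from the top camera. That camera also sees the edge about 2.5 mm nearer the robot, so this agrees with about 45 mm.
- **Angle:** the comb is turned 0.001 rad by the top camera and 0.004 rad by the side camera. The edge normal is at -0.008 rad, so it is off by about 0.5–0.6°.

**What did not go as planned:** during the first tail push I tried to turn the comb with the fingers. It only partly followed, so I stopped and used the second sideways nudge instead.

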